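Push the sample vial round the L-shaped guide to the reader

TASK

A capped vial stands in a captive carrier in the L-shaped slot of the guide plate. With the outside of the fingers, never taking it between them and never lifting it, push the vial along the long leg of the slot to the corner, then along the short leg all the way to its end in front of the small reader. Once the vial is there, press the button on top of the reader right down and let it come up again; leave the vial at the end of the slot and the other things on the table where they are.

Things in the scene. Friction and masses are not known exactly. Their poses are not given: they have to be found in the camera images.
- guide: Fixed grey metal plate, 168 x 178 mm, top 19 mm above the worktop, with an L-shaped slot 24 mm wide (dark floor). Origin on the worktop; z up. Long leg runs along own y on the line x = -45 mm, from y = +52 down to the corner at y = -50; short leg runs from there along +x on the line y = -50 to x = +17 (reach of the vial's axis, 2 mm play each side). The inside corner is rounded (6 mm)
- corner (a point): The corner of the slot: the point on the cover's top (19 mm above the worktop) where the centre lines of the two legs meet
- seat (a point): The end of the short leg: where the vial's axis stands, on the cover's top, when the vial is pushed home against the end of the slot
- vial (a point): Middle of the vial, 36 mm above the worktop. Upright, white cap, 20 mm in diameter, standing out of the slot from 19 to 58 mm above the worktop. One body with its black carrier (about 0.12 kg), held captive by a 40 mm disc under the cover; slippery plastic, slides freely, no spring or detent. Starts in the long leg, 30 to 50 mm to the +y side of the guide's origin
- start_button_top (a point): Centre of the top of the round black push button (26 mm diameter) on the white reader: a box 50 (guide x) x 66 mm, its top 49 mm above the worktop, fixed on the guide beyond the end of the short leg; its front face is 15 mm beyond the seat point
- start_button (a joint): Travel of the button, m: 0 up, 0.006 fully down (takes about 4 N); springs up when released; pressed from above
- dish: Petri dish, 61 mm in diameter, 15 mm high, lying loose on the guide's cover beside the slot, origin at its underside. Leave it
- cap_a: Loose tube cap, 20 mm wide and 16 mm high, on the worktop at the +y side of the guide. Leave it
- cap_b: Loose tube cap, 21 mm wide and 16 mm high, on the worktop at the -y side of the guide. Leave it
- tips: Loose pipette tip box, 89 x 122 x 71 mm, on the worktop to the right of the guide. Leave it
There are look-alikes about, which are no part of the job. Of the things shaped like the part that bears vial, the black one is meant.

How it is judged (in metres and radians):
On the way, in this order (a step that is already met when the one before it is completed fails the run):
1. the vial has been pushed along the long leg to the corner (y of vial in the frame of guide below -0.042 m), for 0.05 s.
2. the vial is at the end of the short leg (x of vial in the frame of guide above 0.011 m), for 0.2 s.
3. the button is pressed down (value of joint start_button above 0.0045 m), for 0.05 s.
At the end, for the whole second after the job is handed in: The vial stands upright within 6 mm of the end of the short leg, the button has been pressed (at least 4.5 of its 6 mm) after that and is up again (x of vial in the frame of guide above 0.011 m and horizontal distance between vial and seat below 0.007 m and angle between vial's own z axis and vertical below 0.12 rad and value of joint start_button below 0.002 m); the robot touches nothing.
It fails at once if the button is pressed before the vial is at the end of the slot (value of joint start_button above 0.003 m and x of vial in the frame of guide below 0.01 m).
It fails at once if the vial is taken between the fingers or dragged from above (horizontal distance between the grasp point and vial below 0.01 m and contact force between the fingers and carrier above 0.5 N).
It fails at once if the vial is lifted (z of vial in the frame of guide above 0.041 m).
It fails at once if another thing on the table is moved by more than 15 mm (distance of any of dish, cap_a, cap_b, tips from where it was at the start of the episode above 0.015 m).
It also fails if it takes over 61 s, if anything falls off the work surface, if the arm or the gripper's body presses on something with over 40 N, if the wrist force passes 120 N, or if a joint passes its speed limit or range.

ROBOT

A 7-joint arm with a two-finger parallel gripper is mounted at the origin on a cart in front of the work surface, level with it; the furniture and walls round the work are solid. World frame = base frame: x ahead of the robot, y to its left, z up, the work surface at z = 0. Lengths are in m, angles in degrees, forces in N, time in s.
With the tool pointing down it reaches from about 0.425 to 0.875 m from the base axis. Payload 4.7 kg.
Tool frame: the origin (TCP) lies on the front face of the gripper's body, between the roots of the fingers; the fingertips stand 70 mm ahead of it and the grasp point (between the pads) lies 51 mm ahead of it (tip_extent is the distance from the TCP to the fingertips, in m); z points along the fingers, y is the direction in which the jaws open and shut (so a half turn about z gives the same grasp; the last joint's range is limited). The gripper opens to 87 mm and grips with 3 to 60 N. Pads are 19 mm wide; open, the fingers measure 117 mm over their backs; the gripper's body (75 mm by 190 mm) begins 51 mm behind the grasp point.
Start: joints at [-70.984, 18.392, -4.016, 83.108, 1.295, 78.541, -3.26], TCP at [0.203, 0.617, 0.292] pointing down, gripper open.
Joint ranges: [-163.93, 163.93], [-17.29, 119.83], [-79.2, 71.16], [3.27, 140.29], [-89.18, 269.18], [5.43, 117.66], [-154.24, 154.24]. Speed limits (degrees/s): [147.25, 147.25, 180, 180, 180, 180, 180].

INTERFACE

Orientations are given as [roll, pitch, yaw] about the fixed x, y, z axes, in that order (R = Rz(yaw) Ry(pitch) Rx(roll)).
In Python, from cell import * gives the robot as it stands.
- The arm moves only by the tool carry_out, never from a script. Its argument "increments" is text: rows parted by semicolons, each of 7 numbers parted by spaces: the opening, from 0 (shut) to 1 (fully open), then the shift along the tool's x, y, z in m, then the turn, a rotation vector about the tool's x, y, z in degrees. A call has 1 to 20 rows; each row shifts and turns the pose as measured when the row begins, along the tool's axes as they then stand; what a row does not reach is not made up. A row lasts 1/8 s, in which the tool goes at most 62.5 mm and 10.7 degrees, less where a joint would pass 70% of its speed; a pose out of reach is approached as far as the arm can. A call is refused whole if a number of a shift passes 0.0625 or a number of a turn 10.7, either way. A call with a gripper value outside its range is refused whole. The fingers move at their own pace and stop on an object; "force" is the grip in N (left out, the last holds). Time passes only in rows, so rows that do not move let the fingers close. It gives the time, the measured TCP pose, the force and the opening at its end, in the units of the state.
- get_obs(): the state, without advancing time (a new reading comes with each control period).
- read_camera(name): name is "scene" or "top" or "wrist"; returns a dict with "img" (420x560x3 uint8, blue, green, red), "fx", "fy", "cx", "cy" (pixels), "k1" (the pictures are not rectified: a ray, as slopes to the right and down, at radius r is drawn at 1 + k1 r^2 times it, then the intrinsics apply), "world_from_camera" (4x4, takes a point from camera to world coordinates). Camera axes: x right, y down, z forward; pixel columns grow to the right and rows downward; lengths in m; the calibration is good to about 2 mm. A picture is of the moment at which its call begins. There is no depth.
- sign_off(): hands the job in, once; it reports no verdict.
Trained networks look in a picture, given as the dict that the camera call returned (one of the last four; its "shot" number tells which), for a name from the list of things; names that differ only in an ending like _2 or _b are one class to them, and where a whole thing is asked for, a point or a joint stands for the part that bears it (a point fixed in the world has none). Each returns a list of dicts, best first, with "confidence" (0 to 1); they miss things now and then, are a little off and sometimes report something else, mostly with a low value. They report only what shows in the picture. A call takes as long as a camera call. They do not tell look-alikes from the thing itself.
- masks_of(target, picture): "pixels" (420x560 bool, what is visible of it) and "bbox" ([left, top, right, bottom] in pixels, round what is visible of it).
The state is a dict: "time_s": time; "qpos": joint angles; "joint_velocities": joint speeds; "effort": joint torques, N m; "tool_pos": TCP position; "tool_rot": TCP orientation; "force": force on the tool from outside, world axes, zero at the start; "wrist_torque": the same for the moment, N m; "grip_width": finger opening in m.
Only numpy, scipy, OpenCV 4.12 (cv2) and the standard library are available. Lean on these libraries where they do the work, as an engineer would, in place of code of your own. Each camera call takes 0.05 s, during which the arm holds its last target.

## Working session

There is one attempt and no reset: what is moved stays moved. The work goes in short steps, Python scripts to look and compute and a tool call to move; the robot and the scene stay as the last step left them, time stands still between calls to the robot, and variables do not carry over. Pictures are saved under pics/ and viewed, and the job is handed in when it is done.

Besides the shell and the picture viewer there is one more tool, called by a JSON object that holds its "op" and its "data", one argument or row to a line. carry_out: Moves the arm, as the interface text tells. Its arguments: {"type":"object","properties":{"increments":{"type":"string"},"force":{"type":"number"}},"required":["increments"]}

```bash
mkdir -p pics; ls
python3 - <<'E'
from cell import *
import cv2
print(get_obs())
for n in ("scene","top","wrist"):
    p=read_camera(n); cv2.imwrite(f"pics/{n}0.png",p["img"]); print(n,p["fx"],p["cx"],p["cy"],p["k1"],p["world_from_camera"].round(3).tolist() if hasattr(p["world_from_camera"],'round') else p["world_from_camera"])
E
```

```text
pics
{'time_s': 0.0, 'qpos': array([-70.9840414 ,  18.43863236,  -4.01443045,  83.17649729,
         1.29621266,  78.54090889,  -3.2594424 ]), 'joint_velocities': array([-0.09219769,  0.02249451,  0.00659045,  0.05747362,  0.0298113 ,
       -0.04494515,  0.06483876]), 'effort': array([-3.93655755e-04, -4.91303301e+01, -4.03953027e-01, -3.12521839e+01,
       -6.38593105e-02,  4.39890660e-02,  1.83236234e-04]), 'tool_pos': array([0.20302872, 0.61702252, 0.29115211]), 'tool_rot': array([-1.79889270e+02,  7.39295576e-03,  1.61793588e+02]), 'force': array([ 0.38917338, -0.45602097, -0.8070588 ]), 'wrist_torque': array([ 0.01945761, -0.0091245 , -0.03432438]), 'grip_width': 0.08695374115999464}
scene 403.1757938375036 281.3967612385812 210.25394716839563 -0.039099646072710686 [[0.069, -0.519, 0.852, -0.181], [-0.998, -0.046, 0.053, -0.281], [0.012, -0.853, -0.521, 0.526], [0.0, 0.0, 0.0, 1.0]]
top 529.0042552891971 287.5047245819867 205.91762791151675 0.059073417600816434 [[0.029, -0.986, 0.162, 0.4], [-1.0, -0.03, -0.003, -0.224], [0.008, -0.162, -0.987, 0.923], [0.0, 0.0, 0.0, 1.0]]
wrist 348.6213641406866 285.10753191759886 211.70665711319546 -0.07300094883420308 [[0.313, 0.911, 0.269, 0.129], [0.95, -0.299, -0.092, 0.642], [-0.003, 0.284, -0.959, 0.383], [0.0, 0.0, 0.0, 1.0]]
```

View pics/scene0.png

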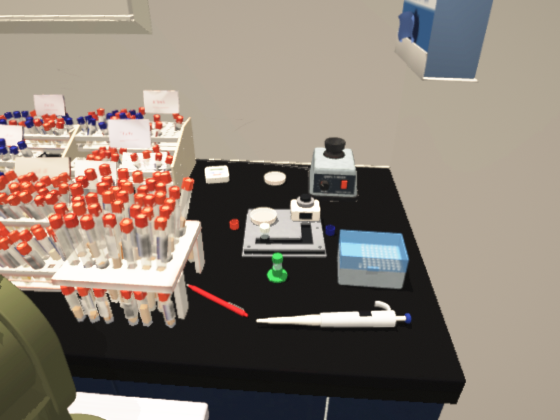

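View pics/top0.png

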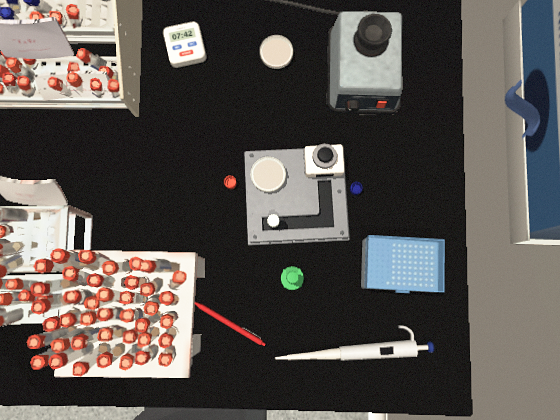

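```bash
cat > h.py <<'E'
from cell import *
import numpy as np, cv2
def uv2ray(p,u,v):
    W=np.array(p["world_from_camera"]); x=(u-p["cx"])/p["fx"]; y=(v-p["cy"])/p["fy"]
    rd=np.hypot(x,y); r=rd
    for _ in range(30): r=rd/(1+p["k1"]*r*r)
    s=r/rd if rd>0 else 1
    return W[:3,3], W[:3,:3]@np.array([x*s,y*s,1.])
def onz(p,u,v,z):
    o,d=uv2ray(p,u,v); return o+d*(z-o[2])/d[2]
def proj(p,X):
    W=np.array(p["world_from_camera"]); c=W[:3,:3].T@(np.array(X)-W[:3,3]); x,y=c[0]/c[2],c[1]/c[2]
    k=1+p["k1"]*(x*x+y*y); return p["fx"]*x*k+p["cx"],p["fy"]*y*k+p["cy"]
E
python3 - <<'E'
from h import *
for n in ("top","scene"):
    p=read_camera(n)
    img=p["img"]
    for t,z in (("guide",.019),("vial",.058),("start_button_top",.055),("dish",.03),("cap_a",.016),("cap_b",.016),("tips",.07)):
        for m in masks_of(t,p)[:3]:
            ys,xs=np.nonzero(m["pixels"]); print(n,t,round(m["confidence"],2),m["bbox"],len(xs),(xs.mean().round(1),ys.mean().round(1)),onz(p,xs.mean(),ys.mean(),z).round(3))
    if n=="top":
        c=img[135:255,230:370]; cv2.imwrite("pics/top_crop.png",cv2.resize(c,None,fx=5,fy=5,interpolation=cv2.INTER_CUBIC))
    else:
        c=img[185:290,230:345]; cv2.imwrite("pics/scene_crop.png",cv2.resize(c,None,fx=5,fy=5,interpolation=cv2.INTER_CUBIC))
E
```

```text
top guide 0.64 [243.1, 143.6, 347.9, 243.9] 8140 (np.float64(300.4), np.float64(196.2)) [ 0.566 -0.248  0.019]
top vial 0.66 [284.2, 263.4, 302.9, 287.7] 450 (np.float64(291.9), np.float64(277.9)) [ 0.424 -0.237  0.058]
top vial 0.59 [264.1, 212.1, 288.7, 233.4] 284 (np.float64(273.5), np.float64(222.5)) [ 0.514 -0.204  0.058]
top start_button_top 0.52 [315.2, 147.7, 332.8, 162.4] 184 (np.float64(324.6), np.float64(154.3)) [ 0.633 -0.286  0.055]
top dish 0.56 [254.4, 158.5, 286.3, 192.2] 992 (np.float64(267.9), np.float64(173.9)) [ 0.602 -0.191  0.03 ]
top dish 0.33 [352.0, 181.5, 362.3, 193.8] 120 (np.float64(355.1), np.float64(187.4)) [ 0.583 -0.342  0.03 ]
top cap_a 0.67 [223.6, 173.4, 236.7, 188.4] 119 (np.float64(230.2), np.float64(181.6)) [ 0.589 -0.125  0.016]
top cap_a 0.61 [351.8, 181.0, 362.8, 193.9] 112 (np.float64(355.7), np.float64(187.7)) [ 0.585 -0.345  0.016]
top cap_a 0.53 [314.8, 149.8, 332.2, 161.3] 195 (np.float64(324.7), np.float64(153.9)) [ 0.644 -0.289  0.016]
top cap_b 0.67 [223.6, 173.4, 236.7, 188.4] 119 (np.float64(230.2), np.float64(181.6)) [ 0.589 -0.125 
[... 747 characters left out ...]
t64(215.8)) [ 0.6   -0.191  0.03 ]
scene cap_a 0.5 [323.6, 222.9, 332.8, 231.5] 90 (np.float64(329.9), np.float64(229.8)) [ 0.577 -0.345  0.016]
scene cap_a 0.49 [229.6, 218.4, 238.4, 232.5] 87 (np.float64(234.0), np.float64(224.3)) [ 0.58  -0.126  0.016]
scene cap_b 0.5 [323.6, 222.9, 332.8, 231.5] 90 (np.float64(329.9), np.float64(229.8)) [ 0.577 -0.345  0.016]
scene cap_b 0.49 [229.6, 218.4, 238.4, 232.5] 87 (np.float64(234.0), np.float64(224.3)) [ 0.58  -0.126  0.016]
scene tips 0.95 [338.2, 231.1, 407.9, 289.4] 3638 (np.float64(371.3), np.float64(259.2)) [ 0.407 -0.41   0.07 ]
scene tips 0.27 [238.1, 195.4, 326.1, 258.8] 3567 (np.float64(288.8), np.float64(232.1)) [ 0.481 -0.256  0.07 ]
```

View pics/top_crop.png

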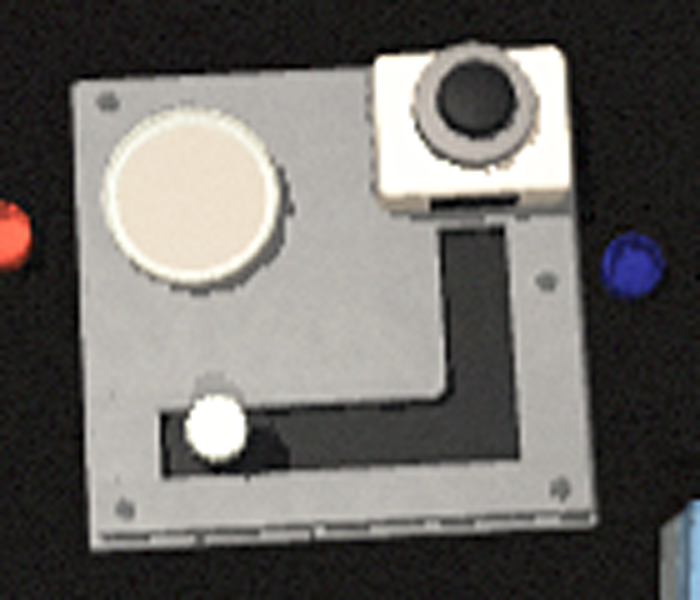

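View pics/scene_crop.png

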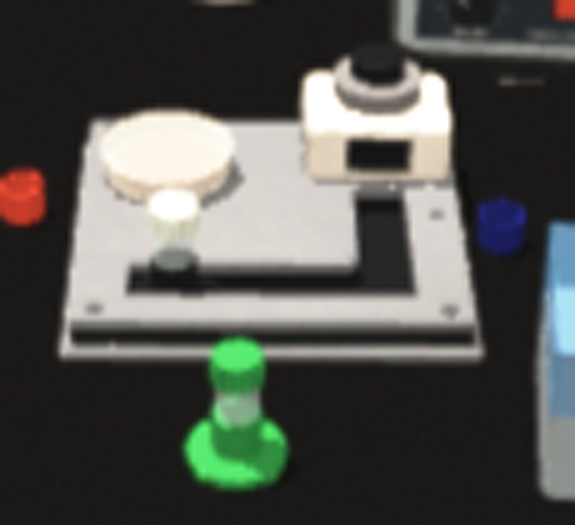

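```bash
cat > fit.py <<'E'
from h import *
from scipy.optimize import least_squares
pts=[((72,82),(84,89)),((592,517),(-84,-89)),((90,537),(-84,89)),((520,458),(-57,-62)),((162,476),(-57,64)),((160,412),(-33,64)),((507,228),(29,-62)),((440,230),(29,-38))]
p=read_camera("top")
W=np.array([onz(p,(u+.5)/5-.5+230,(v+.5)/5-.5+135,.019)[:2] for (u,v),_ in pts]); G=np.array([g for _,g in pts])/1000
def T(q,g):
    c,s=np.cos(q[2]),np.sin(q[2]); return np.array([[c,-s],[s,c]])@np.asarray(g)+q[:2]
r=least_squares(lambda q:np.concatenate([T(q,g)-w for g,w in zip(G,W)]),[.56,-.25,0],loss="soft_l1",f_scale=.002)
q=r.x; print(q[:2].round(4),np.degrees(q[2]).round(2)); print((r.fun.reshape(-1,2)*1000).round(1).tolist())
np.save("q.npy",q)
for n,g in dict(corner=(-.045,-.05),seat=(.017,-.05),endlong=(-.045,.052)).items(): print(n,T(q,g).round(4))
def inv(w):
    c,s=np.cos(q[2]),np.sin(q[2]); return np.array([[c,s],[-s,c]])@(np.asarray(w)-q[:2])
# vial cap top, button, caps dish
for n,(u,v),z in (("vial",(216,427),.058),("button",(478,98),.055),("buttonring",(475,105),.05)):
    w=onz(p,(u+.5)/5-.5+230,(v+.5)/5-.5+135,z); print(n,w.round(4),(inv(w[:2])*1000).round(1))
s=read_camera("scene")
im=s["img"].copy()
for g in [(84,89,19),(-84,-89,19),(-84,89,19),(-57,-62,19),(-57,64,19),(29,-62,19),(29,-38,19)]:
    w=[*T(q,np.array(g[:2])/1000),g[2]/1000]; u,v=proj(s,w); cv2.drawMarker(im,(round(u),round(v)),(0,0,255),0,3)
c=im[185:290,230:345]; cv2.imwrite("pics/scene_fit.png",cv2.resize(c,None,fx=6,fy=6,interpolation=cv2.INTER_NEAREST))
E
python3 fit.py
```

```text
[ 0.5671 -0.2419] 4.15
[[0.2, 0.1], [-6.3, -5.0], [-7.3, 0.8], [-1.0, -1.1], [-0.2, 1.6], [1.5, 1.9], [4.0, -0.6], [3.7, -0.0]]
corner [ 0.5258 -0.2951]
seat [ 0.5876 -0.2906]
endlong [ 0.5184 -0.1933]
vial [ 0.518  -0.2028  0.058 ] [-46.1  42.6]
button [ 0.6332 -0.2875  0.055 ] [ 62.6 -50.2]
buttonring [ 0.632  -0.2869  0.05  ] [ 61.6 -49.5]
```

View pics/scene_fit.png

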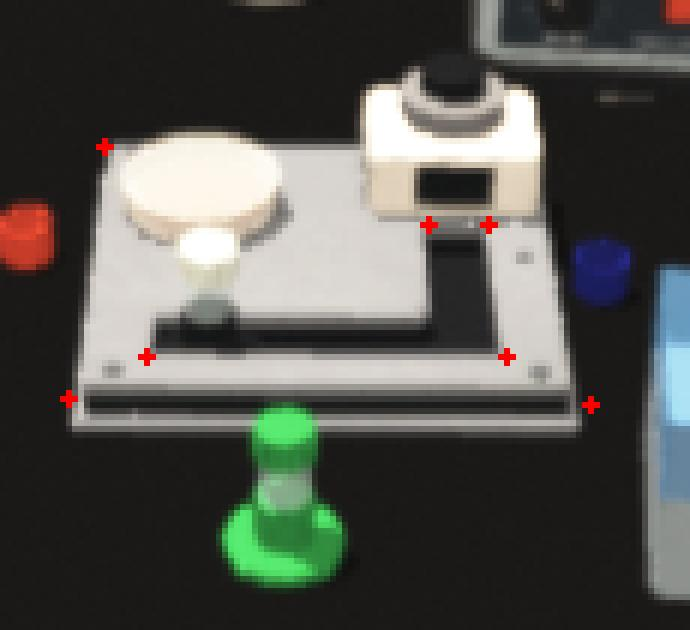

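```bash
sed -i 's/^pts=.*/pts=[((72,82),(84,89)),((520,458),(-57,-62)),((162,476),(-57,64)),((507,213),(29,-62)),((440,215),(29,-38))]/' fit.py; python3 fit.py
```

```text
[ 0.5679 -0.242 ] 4.58
[[0.2, 0.6], [0.3, -1.5], [0.1, 1.1], [-0.1, -0.5], [-0.6, 0.1]]
corner [ 0.527  -0.2954]
seat [ 0.5888 -0.2904]
endlong [ 0.5188 -0.1937]
vial [ 0.518  -0.2028  0.058 ] [-46.6  43. ]
button [ 0.6332 -0.2875  0.055 ] [ 61.5 -50.6]
buttonring [ 0.632  -0.2869  0.05  ] [ 60.4 -49.9]
```

View pics/scene_fit.png

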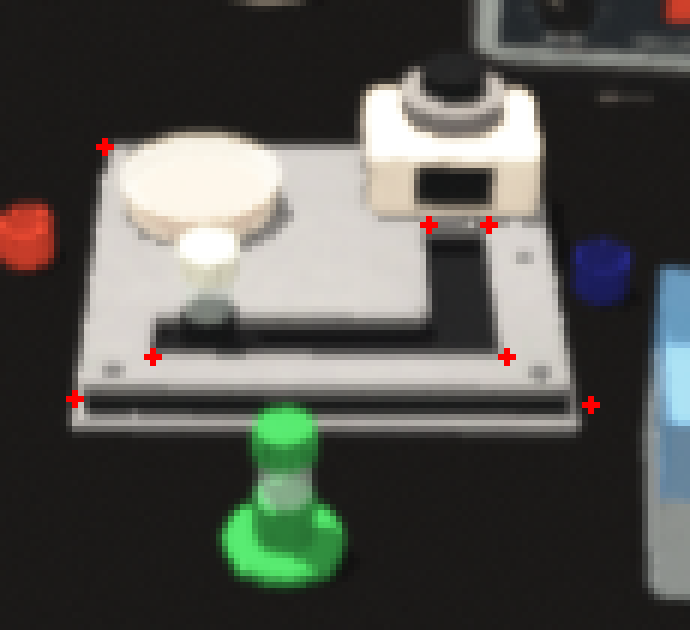

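View pics/wrist0.png

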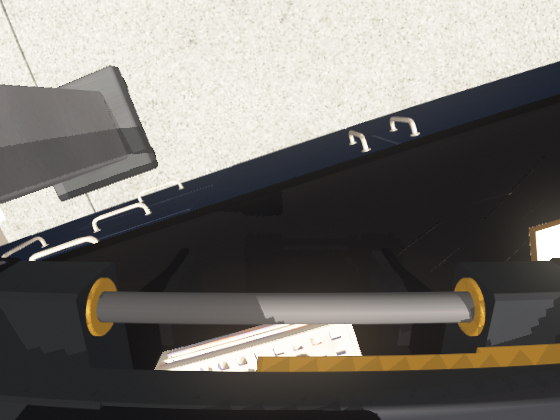

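Run:
```python
from h import *
t=read_camera("top"); s=read_camera("scene")
def tri(a,b):
    o1,d1=uv2ray(t,*a); o2,d2=uv2ray(s,*b); d1/=np.linalg.norm(d1); d2/=np.linalg.norm(d2)
    x=np.linalg.lstsq(np.stack([d1,-d2],1),o2-o1,rcond=None)[0]; A=o1+d1*x[0];B=o2+d2*x[1]; return ((A+B)/2).round(3),np.linalg.norm(A-B).round(3)
print("rack right corner top",tri((196,253),(199,228)))
print("rack low right",tri((188,377),(178,278)))
print("tube",tri((179,278),(189,186)))
print("tall panel corner",tri((137,112),(178,197)))
print("tall panel far corner",tri((143,0),(190,122)))
print("card",tri((67,190),(152,122)))
print("knob",tri((374,30),(335,143)))
print("device front top L",tri((330,100),(312,177)), tri((402,98),(356,170)))
for z in (0,.1,.15): print(onz(t,365,110,z).round(3),onz(t,330,100,z).round(3))
```

```text
rack right corner top (array([ 0.458, -0.083,  0.085]), np.float64(0.003))
rack low right (array([ 0.277, -0.092,  0.115]), np.float64(0.007))
tube (array([ 0.416, -0.084,  0.2  ]), np.float64(0.003))
tall panel corner (array([0.714, 0.047, 0.004]), np.float64(0.003))
tall panel far corner (array([0.834, 0.016, 0.165]), np.float64(0.024))
card (array([0.521, 0.024, 0.279]), np.float64(0.038))
knob (array([ 0.821, -0.357,  0.127]), np.float64(0.002))
device front top L (array([ 0.722, -0.297,  0.073]), np.float64(0.008)) (array([ 0.719, -0.407,  0.1  ]), np.float64(0.001))
[ 0.733 -0.362  0.   ] [ 0.75  -0.298  0.   ]
[ 0.697 -0.347  0.1  ] [ 0.712 -0.29   0.1  ]
[ 0.679 -0.34   0.15 ] [ 0.693 -0.286  0.15 ]
```

{"op": "carry_out", "data": {
  "increments": "0 0 0 -0.06 0 0 0;0 0 0 -0.06 0 0 0;0 0 0 -0.06 0 0 0",
  "force": 20
}}

```text
time_s: 1.62
tool_pos: [0.2028, 0.616, 0.4695]
tool_rot: [-179.2, 0.0, 161.8]
force: [0.5, 0.4, -0.3]
grip_width: 0.0646
```

```bash
cat > plan.py <<'E'
# plan(target xyz TCP, yaw, n rows): prints increments
from h import *
def wshift(yaw,w):
    c,s=np.cos(np.radians(yaw)),np.sin(np.radians(yaw)); return c*w[0]+s*w[1], s*w[0]-c*w[1], -w[2]
def path(p0,y0,way):
    # way: list of (x,y,z,yaw); one row each
    p=np.array(p0);y=y0
    for x,yy,z,yw in way:
        w=np.array([x,yy,z])-p; d=wshift(y,w); a=-(yw-y)
        print("0 %.4f %.4f %.4f 0 0 %.1f"%(*d,a)); p=np.array([x,yy,z]); y=yw
def now():
    o=get_obs(); print(o["time_s"],o["tool_pos"].round(4),o["tool_rot"].round(2),o["force"].round(1),o["qpos"].round(1),o["grip_width"].round(4)); return o["tool_pos"],o["tool_rot"][2]
E
python3 - <<'E'
from plan import *
p,y=now()
r0=np.hypot(p[0],p[1]); a0=np.degrees(np.arctan2(p[1],p[0])); tgt=np.array([.53,-.13]); r1=np.hypot(*tgt);a1=np.degrees(np.arctan2(tgt[1],tgt[0]))
n=18
path(p,y,[( (r0+(r1-r0)*k/n)*np.cos(np.radians(a0+(a1-a0)*k/n)),(r0+(r1-r0)*k/n)*np.sin(np.radians(a0+(a1-a0)*k/n)),.46,y+(94.4-y)*k/n) for k in range(1,n+1)])
E
```

```text
Traceback (most recent call last):
  File "plan.py", line 12, in now
    o=get_obs(); print(o["time_s"],o["tool_pos"].round(4),o["tool_rot"].round(2),o["force"].round(1),o["qpos"].round(1),o["grip_width"].round(4)); return o["tool_pos"],o["tool_rot"][2]
                                                                                                                        ^^^^^^^^^^^^^^^^^^^^^
AttributeError: 'float' object has no attribute 'round'
```

```bash
sed -i 's/o\["grip_width"\].round(4)/round(o["grip_width"],4)/' plan.py
python3 - <<'E'
from plan import *
p,y=now()
r0=np.hypot(p[0],p[1]); a0=np.degrees(np.arctan2(p[1],p[0])); tgt=np.array([.53,-.13]); r1=np.hypot(*tgt);a1=np.degrees(np.arctan2(tgt[1],tgt[0]))
n=18
path(p,y,[( (r0+(r1-r0)*k/n)*np.cos(np.radians(a0+(a1-a0)*k/n)),(r0+(r1-r0)*k/n)*np.sin(np.radians(a0+(a1-a0)*k/n)),.46,y+(94.4-y)*k/n) for k in range(1,n+1)])
E
```

```text
1.625 [0.2028 0.616  0.4695] [-1.7922e+02  3.0000e-02  1.6180e+02] [ 0.5  0.4 -0.3] [-71.6  18.1  -3.6  63.6   1.1  99.1  -3.1] 0.0646
0 -0.0533 -0.0079 0.0095 0 0 3.7
0 -0.0526 -0.0088 -0.0000 0 0 3.7
0 -0.0520 -0.0097 -0.0000 0 0 3.7
0 -0.0514 -0.0106 -0.0000 0 0 3.7
0 -0.0507 -0.0115 -0.0000 0 0 3.7
0 -0.0500 -0.0123 -0.0000 0 0 3.7
0 -0.0493 -0.0131 -0.0000 0 0 3.7
0 -0.0486 -0.0139 -0.0000 0 0 3.7
0 -0.0479 -0.0147 -0.0000 0 0 3.7
0 -0.0472 -0.0154 -0.0000 0 0 3.7
0 -0.0464 -0.0161 -0.0000 0 0 3.7
0 -0.0457 -0.0168 -0.0000 0 0 3.7
0 -0.0449 -0.0175 -0.0000 0 0 3.7
0 -0.0441 -0.0182 -0.0000 0 0 3.7
0 -0.0434 -0.0188 -0.0000 0 0 3.7
0 -0.0426 -0.0194 -0.0000 0 0 3.7
0 -0.0418 -0.0200 -0.0000 0 0 3.7
0 -0.0410 -0.0206 -0.0000 0 0 3.7
```

{"op": "carry_out", "data": {
  "increments": "0 -0.053 -0.008 0 0 0 3.7;0 -0.053 -0.009 0 0 0 3.7;0 -0.052 -0.01 0 0 0 3.7;0 -0.051 -0.011 0 0 0 3.7;0 -0.051 -0.011 0 0 0 3.7;0 -0.05 -0.012 0 0 0 3.7;0 -0.049 -0.013 0 0 0 3.7;0 -0.049 -0.014 0 0 0 3.7;0 -0.048 -0.015 0 0 0 3.7"
}}

```text
time_s: 2.75
tool_pos: [0.5282, 0.2849, 0.4756]
tool_rot: [-180.0, -0.1, 128.1]
force: [0.1, -0.6, 0.6]
grip_width: 0.0006
```

{"op": "carry_out", "data": {
  "increments": "0 -0.047 -0.015 0 0 0 3.7;0 -0.046 -0.016 0 0 0 3.7;0 -0.046 -0.017 0 0 0 3.7;0 -0.045 -0.018 0 0 0 3.7;0 -0.044 -0.018 0 0 0 3.7;0 -0.043 -0.019 0 0 0 3.7;0 -0.043 -0.019 0 0 0 3.7;0 -0.042 -0.02 0 0 0 3.7;0 -0.041 -0.02 0 0 0 3.7"
}}

```text
time_s: 3.88
tool_pos: [0.5344, -0.1492, 0.4751]
tool_rot: [179.9, -0.0, 93.6]
force: [0.2, -0.4, 1.1]
grip_width: 0.0003
```

Run:
```python
from plan import *
p,y=now()
c=read_camera("wrist"); cv2.imwrite("pics/wrist1.png",c["img"])
path(p,y,[(.5205,-.170,.3,94.4),(.5205,-.170,.099,94.4)])
```

```text
3.875 [ 0.5344 -0.1492  0.4751] [ 1.7991e+02 -2.0000e-02  9.3560e+01] [ 0.2 -0.4  1.1] [-18.    5.3  34.1  79.1  -3.   96.4  19.2] 0.0003
0 -0.0199 -0.0152 0.1751 0 0 -0.8
0 0.0000 0.0000 0.2010 0 0 -0.0
```

View pics/wrist1.png

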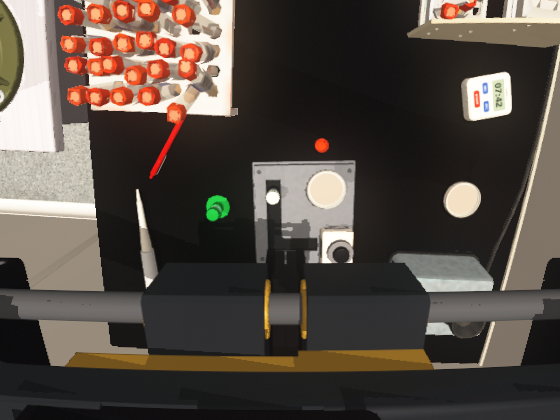

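Run:
```python
from plan import *
c=read_camera("wrist")
for m in masks_of("vial",c)[:3]+masks_of("start_button_top",c)[:2]:
    ys,xs=np.nonzero(m["pixels"]); print(m["confidence"],m["bbox"],xs.mean(),ys.mean(),onz(c,xs.mean(),ys.mean(),.058).round(4))
for n,u,v,z in(("vial",272.5,197.5,.058),("plateTL",253,162,.019),("plateTR",355,161,.019),("but",340,252,.055),("button bezel",340,250,.05)): print(n,onz(c,u,v,z).round(4))
cv2.imwrite("pics/wcrop.png",cv2.resize(c["img"][140:270,240:370],None,fx=4.5,fy=4.5,interpolation=cv2.INTER_CUBIC))
```

```text
0.86 [209.1, 191.4, 231.6, 213.9] 219.7448132780083 201.90248962655602 [ 0.4354 -0.2216  0.058 ]
0.83 [271.7, 174.9, 283.3, 196.1] 276.251572327044 184.8679245283019 [ 0.52   -0.1912  0.058 ]
0.54 [335.0, 242.3, 352.9, 255.5] 343.93506493506493 247.71428571428572 [ 0.6309 -0.2872  0.058 ]
vial [ 0.5151 -0.2109  0.058 ]
plateTL [ 0.4812 -0.1647  0.019 ]
plateTR [ 0.642  -0.1551  0.019 ]
but [ 0.626 -0.296  0.055]
button bezel [ 0.6266 -0.2947  0.05  ]
```

View pics/wcrop.png

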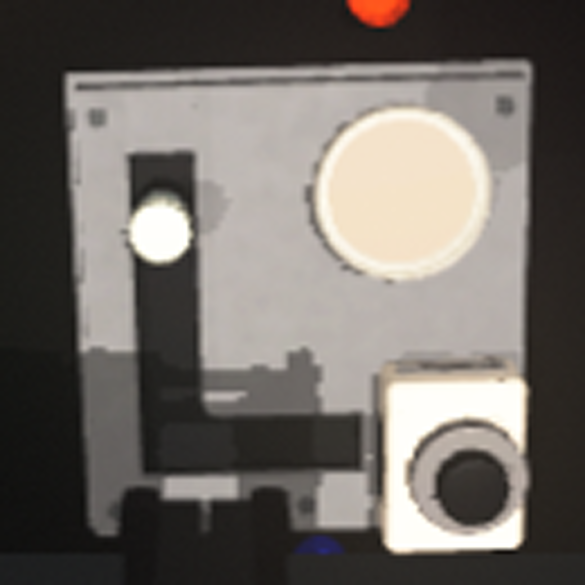

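Run:
```python
from plan import *
from scipy.spatial.transform import Rotation
c=read_camera("wrist"); now()
P=lambda u,v,z:onz(c,(u+.5)/4.5-.5+240,(v+.5)/4.5-.5+140,z)
for n,u,v,z in(("vial",160,232,.058),("but",473,487,.055),("but60",473,487,.060),("bezel",468,476,.05)): print(n,P(u,v,z).round(4))
pts=[((145,472),(-57,-62)),((128,153),(-57,64)),((192,153),(-33,64)),((362,468),(29,-62)),((362,415),(29,-38))]
W=np.array([P(*a,.019)[:2] for a,_ in pts]);G=np.array([g for _,g in pts])/1e3
R,_=Rotation.align_vectors(np.c_[W-W.mean(0),0*W[:,0]],np.c_[G-G.mean(0),0*W[:,0]]); M=R.as_matrix()[:2,:2]
t=W.mean(0)-M@G.mean(0); print(t.round(4),R.as_euler('xyz',degrees=True)[2]); print(((G@M.T+t-W)*1e3).round(1).tolist())
print("corner",M@[-.045,-.05]+t,"seat",M@[.017,-.05]+t, "reader centre", M@[.057,-.05]+t)
```

```text
4.125 [ 0.5351 -0.1469  0.4752] [ 1.799e+02 -8.000e-02  9.376e+01] [ 0.8 -0.1  1. ] [-18.1   5.3  33.9  79.   -3.1  96.5  19.2] 0.0006
vial [ 0.5231 -0.19    0.058 ]
but [ 0.6381 -0.2758  0.055 ]
but60 [ 0.637  -0.2738  0.06  ]
bezel [ 0.6369 -0.2737  0.05  ]
[ 0.5707 -0.228 ] 5.085692622304421
[[-2.4, -3.2], [-1.4, 1.9], [-0.1, 2.7], [2.0, -2.1], [1.9, 0.7]]
corner [ 0.53035499 -0.28183268] seat [ 0.59211091 -0.27633666] reader centre [ 0.63195344 -0.27279084]
```

Run:
```python
from plan import *
for i in range(4):
    now(); c=read_camera("wrist"); 
    m=masks_of("vial",c)
    for k in m[:2]: print(k["bbox"],c["world_from_camera"][:3,3].round(4) , c["world_from_camera"][:3,2].round(4))
cv2.imwrite("pics/wcrop2.png",cv2.resize(c["img"][120:270,240:370],None,fx=4,fy=4,interpolation=cv2.INTER_CUBIC))
W=c["world_from_camera"]; print(np.abs(W[:3,:3]@W[:3,:3].T-np.eye(3)).max())
```

```text
4.125 [ 0.5351 -0.1469  0.4752] [ 1.799e+02 -8.000e-02  9.376e+01] [ 0.8 -0.1  1. ] [-18.1   5.3  33.9  79.   -3.1  96.5  19.2] 0.0006
[267.3, 180.1, 281.7, 202.7] [ 0.5303 -0.0688  0.5669] [ 0.0192 -0.2836 -0.9587]
[206.0, 193.5, 226.9, 223.8] [ 0.5303 -0.0688  0.5669] [ 0.0192 -0.2836 -0.9587]
4.225 [ 0.5356 -0.1458  0.4749] [ 1.7994e+02 -6.0000e-02  9.3880e+01] [1.1 0.3 0.3] [-18.1   5.4  33.9  79.   -3.1  96.5  19.2] 0.0005
[204.9, 195.6, 229.0, 222.5] [ 0.5306 -0.0677  0.5666] [ 0.0191 -0.2839 -0.9586]
[265.0, 181.9, 279.1, 205.2] [ 0.5306 -0.0677  0.5666] [ 0.0191 -0.2839 -0.9586]
4.325 [ 0.5355 -0.146   0.4748] [ 1.7995e+02 -4.0000e-02  9.3860e+01] [-0.2  0.1 -0.4] [-18.1   5.4  33.9  79.   -3.1  96.5  19.2] 0.0003
[206.3, 197.1, 227.0, 221.1] [ 0.5306 -0.0678  0.5665] [ 0.0189 -0.2843 -0.9585]
[267.4, 182.9, 280.7, 204.0] [ 0.5306 -0.0678  0.5665] [ 0.0189 -0.2843 -0.9585]
4.425 [ 0.5353 -0.1465  0.4749] [ 1.7995e+02 -2.0000e-02  9.3810e+01] [ 0.2 -0.2 -0.5] [-18.1   5.4  33.9  79.   -3.1  96.5  19.2] 0.0005
[207.2, 196.4, 226.9, 221.4] [ 0.5305 -0.0683  0.5665] [ 0.0187 -0.2845 -0.9585]
[268.8, 179.8, 279.8, 203.2] [ 0.5305 -0.0683  0.5665] [ 0.0187 -0.2845 -0.9585]
3.6637359812630166e-15
```

View pics/wcrop2.png

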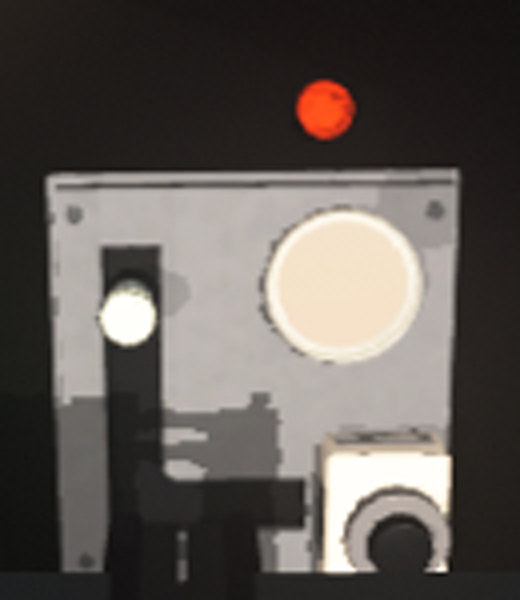

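Run:
```python
from plan import *
from scipy.spatial.transform import Rotation
c=read_camera("wrist"); p,y=now()
P=lambda u,v,z:onz(c,(u+.5)/4-.5+240,(v+.5)/4-.5+120,z)
q=np.load("q.npy"); cs,sn=np.cos(q[2]),np.sin(q[2]);inv=lambda w:np.array([[cs,sn],[-sn,cs]])@(w[:2]-q[:2])
for n,u,v,z in(("vial",129,317,.058),("but",402,546,.055),("slot A",101,246,.019),("slot B",160,246,.019),("TL",48,178,.019),("TR",458,172,.019),("slot end",304,480,.019)): w=P(u,v,z);print(n,w.round(4),(inv(w)*1e3).round(1))
path(p,y,[(.5205,-.172,.099,94.4)])
```

```text
4.575 [ 0.5351 -0.1472  0.475 ] [ 1.7994e+02 -2.0000e-02  9.3750e+01] [-0.5  0.2  0.4] [-18.1   5.3  34.   79.   -3.   96.5  19.2] 0.0005
vial [ 0.5191 -0.201   0.058 ] [-45.4  44.7]
but [ 0.6328 -0.2888  0.055 ] [ 61.  -51.9]
slot A [ 0.5054 -0.1826  0.019 ] [-57.5  64.1]
slot B [ 0.5289 -0.1811  0.019 ] [-33.9  63.8]
TL [ 0.4832 -0.1567  0.019 ] [-77.6  91.8]
TR [ 0.6445 -0.1436  0.019 ] [84.3 91.9]
slot end [ 0.5954 -0.2769  0.019 ] [ 24.6 -37.1]
0 -0.0238 -0.0162 0.3760 0 0 -0.7
```

{"op": "carry_out", "data": {
  "increments": "0 -0.024 -0.016 0.05 0 0 -0.7;0 0 0 0.06 0 0 0;0 0 0 0.06 0 0 0;0 0 0 0.06 0 0 0;0 0 0 0.06 0 0 0;0 0 0 0.03 0 0 0;0 0 0 0 0 0 0;0 0 0 0 0 0 0"
}}

```text
time_s: 5.58
tool_pos: [0.5237, -0.1728, 0.1488]
tool_rot: [179.5, 0.1, 94.5]
force: [0.8, -0.7, 1.5]
grip_width: 0.0004
```

Run:
```python
from plan import *
p,y=now()
path(p,y,[(.5195,-.172,.099,94.4)])
for n in ("top","scene"):
    c=read_camera(n); im=c["img"]; a=im[130:250,210:370] if n=="top" else im[150:290,210:370]; cv2.imwrite(f"pics/{n}2.png",cv2.resize(a,None,fx=4,fy=4,interpolation=cv2.INTER_CUBIC))
```

```text
5.575 [ 0.5237 -0.1728  0.1488] [1.7952e+02 1.0000e-01 9.4550e+01] [ 0.8 -0.7  1.5] [-14.3  14.4  33.8 108.3  -9.3  59.6  27.9] 0.0004
0 0.0011 -0.0041 0.0498 0 0 0.1
```

View pics/scene2.png

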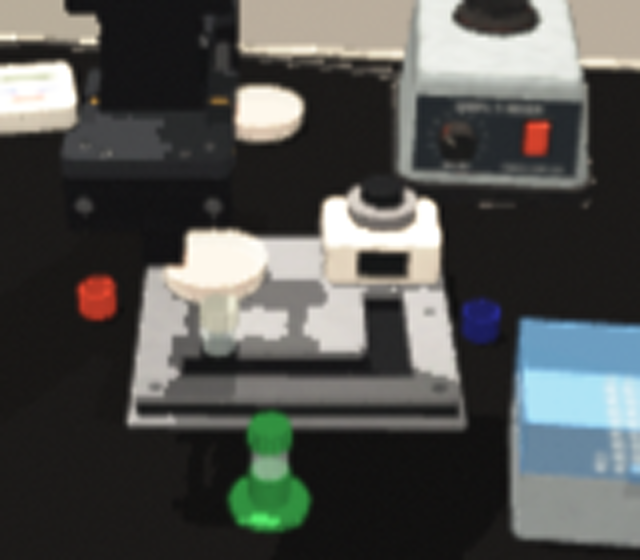

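{"op": "carry_out", "data": {
  "increments": "0 0.001 -0.004 0.03 0 0 0;0 0 0 0.015 0 0 0;0 0 0 0 0 0 0;0 0 0 0 0 0 0;0 0 0 0 0 0 0"
}}

```text
time_s: 6.3
tool_pos: [0.5255, -0.1731, 0.11]
tool_rot: [178.7, 0.2, 94.6]
force: [-1.3, 0.2, 0.1]
grip_width: 0.0006
```

Run:
```python
from plan import *
p,y=now()
path(p,y,[(.5195,-.172,.098,94.4)])
for n in ("top","scene"):
    c=read_camera(n); im=c["img"]; a=im[130:250,210:370] if n=="top" else im[150:290,210:370]; cv2.imwrite(f"pics/{n}3.png",cv2.resize(a,None,fx=4,fy=4,interpolation=cv2.INTER_CUBIC))
```

```text
6.3 [ 0.5255 -0.1731  0.11  ] [178.74   0.22  94.59] [-1.3  0.2  0.1] [-13.3  17.2  33.  110.3 -11.8  54.5  29.9] 0.0006
0 0.0016 -0.0058 0.0120 0 0 0.2
```

View pics/scene3.png

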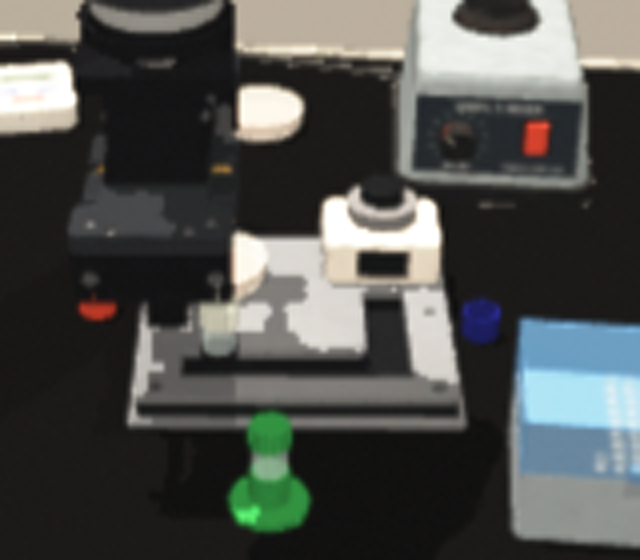

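View pics/top3.png

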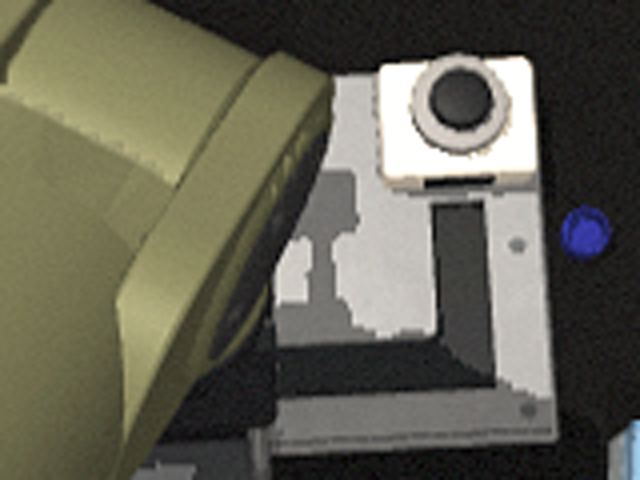

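{"op": "carry_out", "data": {
  "increments": "0 0.001 -0.006 0.008 1.3 0 0;0 0 -0.002 0.006 0.3 0 0;0 0 0 0 0 0 0;0 0 0 0 0 0 0"
}}

```text
time_s: 6.9
tool_pos: [0.5167, -0.1727, 0.0946]
tool_rot: [-179.5, 0.2, 94.6]
force: [-0.2, -0.4, -0.5]
grip_width: 0.0004
```

Run:
```python
from plan import *
p,y=now()
path(p,y,[(.5195,-.172,.098,94.4)])
```

```text
6.9 [ 0.5167 -0.1727  0.0946] [-179.51    0.21   94.6 ] [-0.2 -0.4 -0.5] [-13.2  18.5  32.9 110.9 -11.8  54.4  29.9] 0.0004
0 0.0005 0.0028 -0.0034 0 0 0.2
```

{"op": "carry_out", "data": {
  "increments": "0 -0.008 0.001 -0.002 -0.4 0 0;0 -0.01 0 0 0 0 0;0 -0.01 0 0 0 0 0;0 -0.01 0 0 0 0 0;0 -0.01 0 0 0 0 0"
}}

```text
time_s: 7.52
tool_pos: [0.5221, -0.2233, 0.0972]
tool_rot: [-180.0, 0.2, 94.6]
force: [0.4, 0.7, 0.1]
grip_width: 0.0006
```

Run:
```python
from plan import *
p,y=now()
path(p,y,[(.5255,-.2745,.097,94.5)])
for n in ("top","scene"):
    c=read_camera(n); im=c["img"]; a=im[130:250,210:370] if n=="top" else im[150:290,210:370]; cv2.imwrite(f"pics/{n}4.png",cv2.resize(a,None,fx=4,fy=4,interpolation=cv2.INTER_CUBIC))
```

```text
7.525 [ 0.5221 -0.2233  0.0972] [-179.97    0.19   94.63] [0.4 0.7 0.1] [ -8.2  20.9  33.5 107.9 -13.7  55.2  36.1] 0.0006
0 -0.0513 -0.0008 0.0002 0 0 0.1
```

View pics/scene4.png

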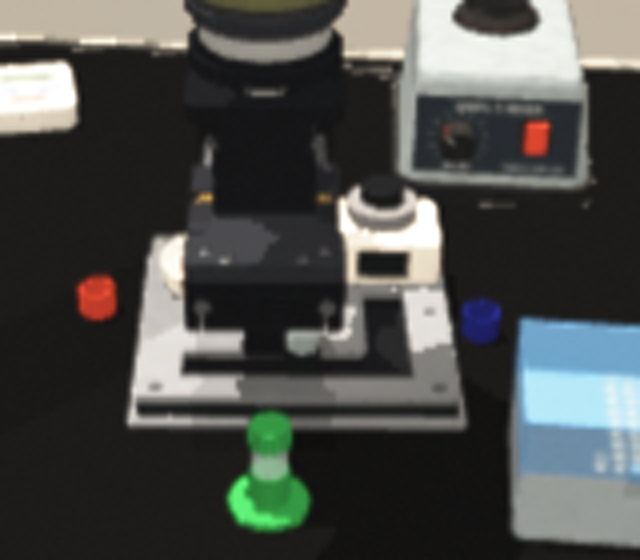

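Vial (pale body at crop px ~(303,343)) is being pushed ahead of the fingers. Continuing.

{"op": "carry_out", "data": {
  "increments": "0 -0.01 0 0 0 0 0;0 -0.01 0 0 0 0 0;0 -0.01 0 0 0 0 0;0 -0.01 0 0 0 0 0;0 -0.008 0 0 0 0 0;0 -0.003 0 0 0 0 0;0 0 0 0 0 0 0"
}}

```text
time_s: 8.5
tool_pos: [0.5264, -0.2757, 0.097]
tool_rot: [-179.9, -0.1, 94.6]
force: [-0.3, 0.6, 0.7]
grip_width: 0.0007
```

```bash
cat > look.py <<'E'
from plan import *
import sys
k=sys.argv[1]
p,y=now()
for n in ("top","scene"):
    c=read_camera(n); im=c["img"]; a=im[130:250,210:370] if n=="top" else im[150:290,210:370]; cv2.imwrite(f"pics/{n}{k}.png",cv2.resize(a,None,fx=4,fy=4,interpolation=cv2.INTER_CUBIC))
E
python3 look.py 5
```

```text
8.5 [ 0.5264 -0.2757  0.097 ] [-1.7989e+02 -6.0000e-02  9.4620e+01] [-0.3  0.6  0.7] [ -2.8  24.2  33.8 104.  -15.8  56.7  42. ] 0.0007
```

View pics/scene5.png

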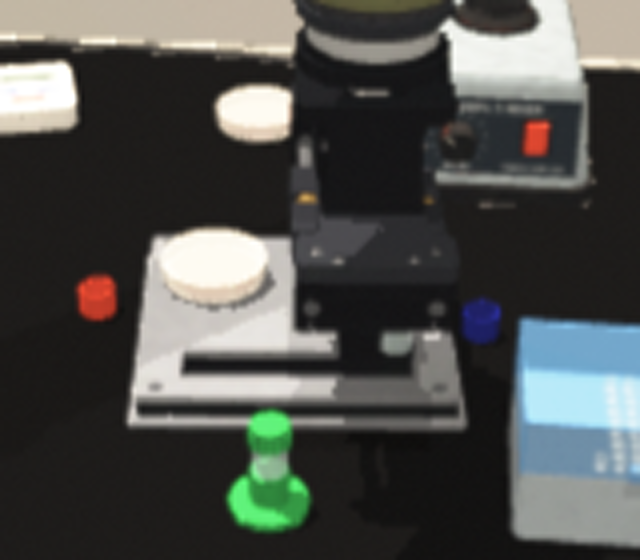

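View pics/top5.png

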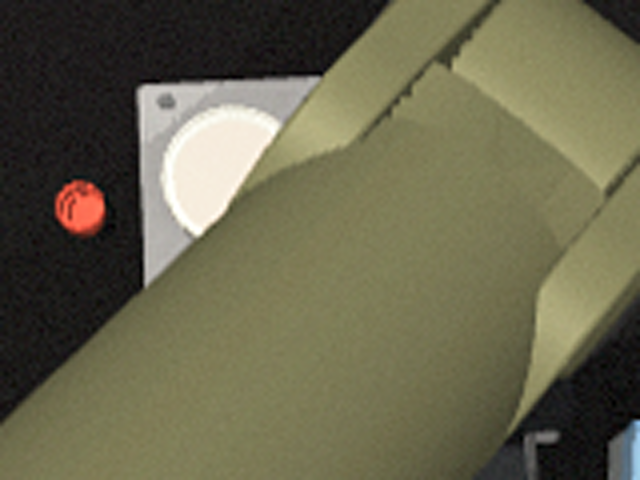

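{"op": "carry_out", "data": {
  "increments": "0 0.01 0 0 0 0 0;0 0.005 -0.01 0 0 0 0;0 0 -0.015 0 0 0 0;0 0 -0.013 0 0 0 0;0 -0.012 0 0 0 0 0;0 -0.012 0 0 0 0 0;0 -0.008 0 0 0 0 0;0 0 0 0 0 0 0"
}}

```text
time_s: 9.6
tool_pos: [0.4868, -0.3007, 0.098]
tool_rot: [180.0, 0.3, 94.5]
force: [0.8, 0.4, -0.0]
grip_width: 0.0006
```

```bash
python3 look.py 6
```

```text
9.6 [ 0.4868 -0.3007  0.098 ] [179.98   0.26  94.47] [ 0.8  0.4 -0. ] [ -0.9  21.6  35.3 107.4 -14.7  55.4  45.3] 0.0006
```

View pics/scene6.png

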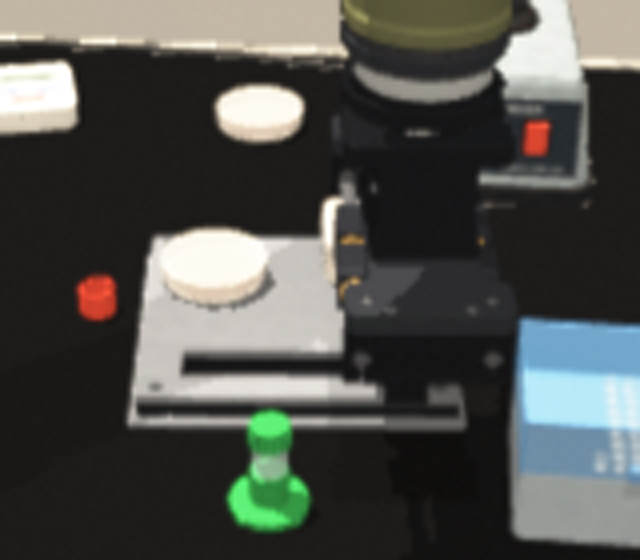

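Run:
```python
from plan import *
c=read_camera("wrist"); cv2.imwrite("pics/wrist6.png",c["img"])
```

View pics/wrist6.png

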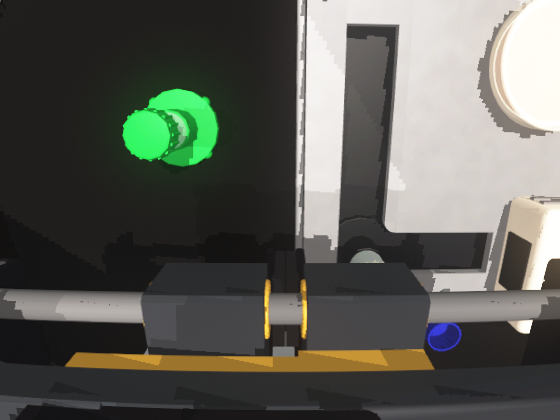

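Run:
```python
from plan import *
c=read_camera("wrist"); q=np.load("q.npy"); cs,sn=np.cos(q[2]),np.sin(q[2]);M=np.array([[cs,-sn],[sn,cs]])
for n,g in dict(slot0=(-57,64),slotin=(-33,-30),end=(29,-38),outer=(-57,-62),v=(-45,-50),).items():
    w=M@(np.array(g)/1e3)+q[:2]; print(n,w.round(4),np.round(proj(c,[*w,.019]),1))
w=onz(c,367,250,.019);print("edge",((M.T@(w[:2]-q[:2]))*1e3).round(1))
p,y=now()
seat=M@[.017,-.05]+q[:2]; u=M@[1,0]; print("seat",seat,"TCP final",seat-u*.025)
```

```text
slot0 [ 0.5059 -0.1827] [347.5  25.5]
slotin [ 0.5374 -0.2745] [385.5 224.2]
end [ 0.5998 -0.2775] [497.3 238. ]
outer [ 0.516  -0.3083] [336.7 279.9]
v [ 0.527  -0.2954] [360.  259.7]
edge [-41.6 -44.4]
9.8 [ 0.4869 -0.299   0.0978] [179.99   0.18  94.59] [ 0.1 -0.  -0.8] [ -1.   21.5  35.2 107.5 -14.7  55.4  45.3] 0.0002
seat [ 0.58878877 -0.29044268] TCP final [ 0.56386858 -0.29243871]
```

{"op": "carry_out", "data": {
  "increments": "0 0 0.01 0 0 0 0;0 0 0.01 0 0 0 0;0 0 0.01 0 0 0 0;0 0 0.01 0 0 0 0;0 0 0.01 0 0 0 0;0 0 0.01 0 0 0 0"
}}

```text
time_s: 10.55
tool_pos: [0.5438, -0.2935, 0.0959]
tool_rot: [-179.1, -0.1, 94.6]
force: [-11.9, -1.3, 7.7]
grip_width: 0.0006
```

Run:
```python
from plan import *
p,y=now(); path(p,y,[(.5639,-.2924,.098,94.5)])
c=read_camera("wrist"); cv2.imwrite("pics/wrist7.png",c["img"])
```

```text
10.55 [ 0.5438 -0.2935  0.0959] [-1.791e+02 -8.000e-02  9.462e+01] [-11.9  -1.3   7.7] [ -1.1  27.4  33.6 100.  -16.8  58.6  43.2] 0.0006
0 -0.0005 0.0201 -0.0021 0 0 0.1
```

View pics/wrist7.png

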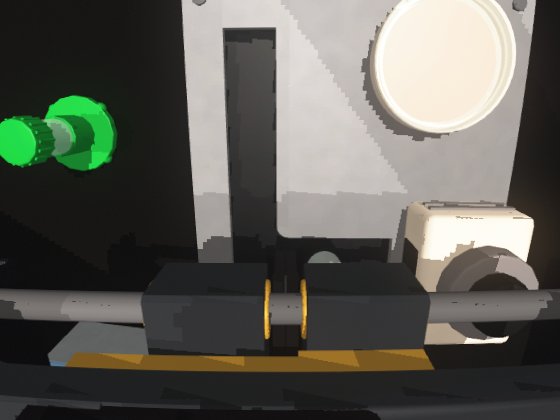

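{"op": "carry_out", "data": {
  "increments": "0 0 0 -0.001 -0.5 0 0;0 0 0 0 0 0 0"
}}

```text
time_s: 10.85
tool_pos: [0.5467, -0.2934, 0.0967]
tool_rot: [-179.8, 0.0, 94.7]
force: [-0.9, -0.4, -0.5]
grip_width: 0.0003
```

```bash
python3 look.py 8
python3 - <<'E'
from plan import *
c=read_camera("wrist"); cv2.imwrite("pics/wrist8.png",cv2.resize(c["img"][150:350,150:550],None,fx=2,fy=2))
E
```

```text
10.85 [ 0.5467 -0.2934  0.0967] [-1.798e+02  2.000e-02  9.467e+01] [-0.9 -0.4 -0.5] [ -1.1  27.2  33.5 100.1 -17.1  58.   43.4] 0.0003
```

View pics/scene8.png

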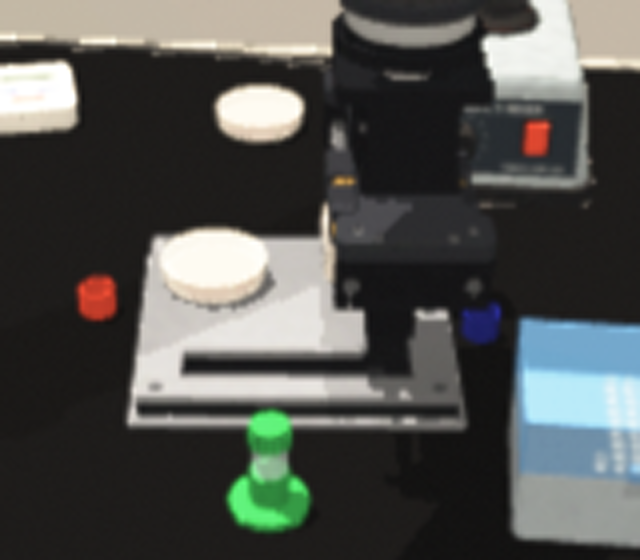

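View pics/wrist8.png

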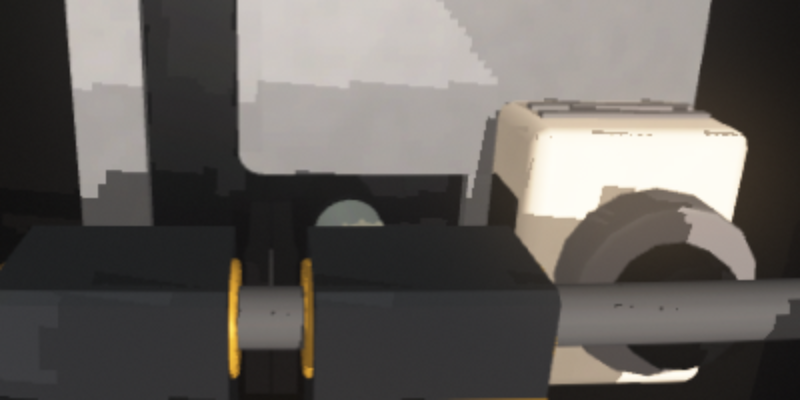

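View pics/top8.png

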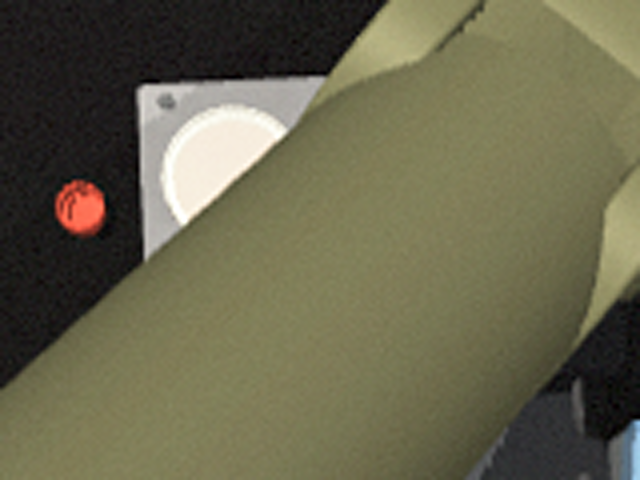

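{"op": "carry_out", "data": {
  "increments": "0 0 0.006 0 0 0 0;0 0 0.006 0 0 0 0;0 0 0.003 0 0 0 0;0 0 0 0 0 0 0"
}}

```text
time_s: 11.5
tool_pos: [0.5624, -0.292, 0.0968]
tool_rot: [-179.8, 0.0, 94.7]
force: [-1.6, 0.2, 0.3]
grip_width: 0.0005
```

Run:
```python
from plan import *
p,y=now()
c=read_camera("wrist"); cv2.imwrite("pics/wrist9.png",cv2.resize(c["img"][150:350,150:550],None,fx=2,fy=2))
```

```text
11.5 [ 0.5624 -0.292   0.0968] [-1.7976e+02  1.0000e-02  9.4690e+01] [-1.6  0.2  0.3] [ -1.1  28.7  33.1  98.  -17.7  58.8  42.8] 0.0005
```

View pics/wrist9.png

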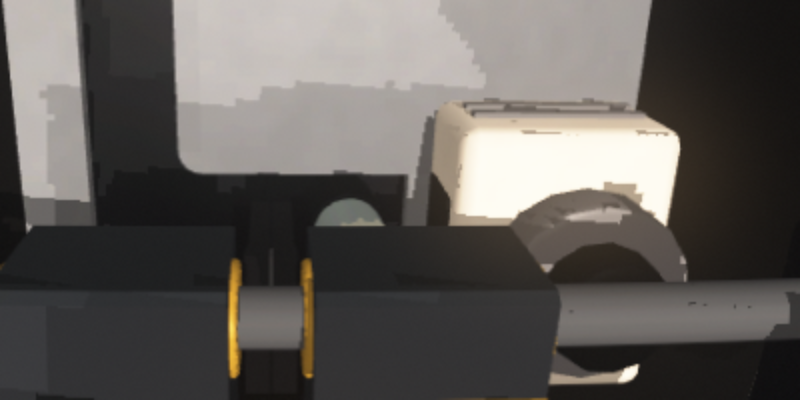

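{"op": "carry_out", "data": {
  "increments": "0 0 0.003 0 0 0 0;0 0 0.002 0 0 0 0;0 0 0.001 0 0 0 0;0 0 0 0 0 0 0"
}}

```text
time_s: 12.05
tool_pos: [0.5689, -0.2913, 0.0968]
tool_rot: [-179.8, 0.0, 94.7]
force: [-1.1, 0.2, 0.8]
grip_width: 0.0004
```

Run:
```python
from plan import *
p,y=now()
c=read_camera("wrist"); cv2.imwrite("pics/wrist10.png",cv2.resize(c["img"][150:350,150:550],None,fx=2,fy=2))
```

```text
12.05 [ 0.5689 -0.2913  0.0968] [-179.79    0.     94.7 ] [-1.1  0.2  0.8] [ -1.   29.2  32.9  97.2 -17.9  59.1  42.6] 0.0004
```

View pics/wrist10.png

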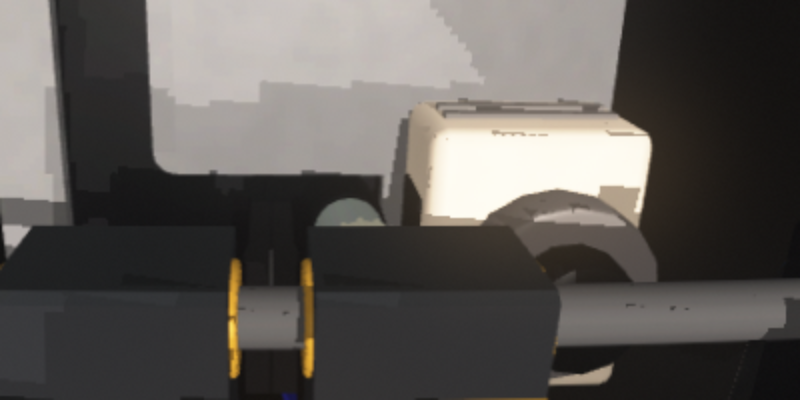

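{"op": "carry_out", "data": {
  "increments": "0 0 0.0015 0 0 0 0;0 0 0.0015 0 0 0 0;0 0 0 0 0 0 0"
}}

```text
time_s: 12.48
tool_pos: [0.5707, -0.2913, 0.0967]
tool_rot: [-179.7, -0.0, 94.7]
force: [-2.7, 0.7, 0.8]
grip_width: 0.0009
```

Run:
```python
from plan import *
p,y=now()
c=read_camera("wrist"); cv2.imwrite("pics/wrist11.png",cv2.resize(c["img"][150:350,150:550],None,fx=2,fy=2))
```

```text
12.475 [ 0.5707 -0.2913  0.0967] [-1.7965e+02 -4.0000e-02  9.4660e+01] [-2.7  0.7  0.8] [ -1.   29.5  32.9  96.8 -17.9  59.3  42.5] 0.0009
```

View pics/wrist11.png

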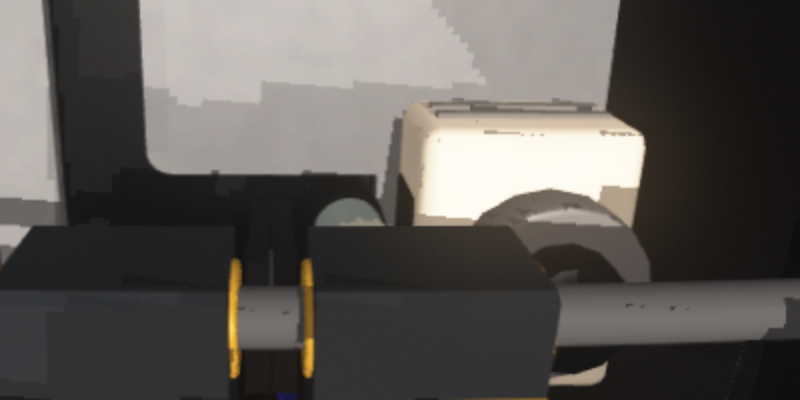

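{"op": "carry_out", "data": {
  "increments": "0 0 0.0015 0 0 0 0;0 0 0.002 0 0 0 0;0 0 0.002 0 0 0 0;0 0 0.001 0 0 0 0"
}}

```text
time_s: 13.02
tool_pos: [0.5717, -0.2917, 0.0963]
tool_rot: [-179.0, -0.3, 94.5]
force: [-5.2, 0.5, 2.7]
grip_width: 0.0005
```

Run:
```python
from plan import *
p,y=now()
```

```text
13.025 [ 0.5717 -0.2917  0.0963] [-179.     -0.26   94.53] [-5.2  0.5  2.7] [ -0.9  30.   32.9  96.2 -17.9  60.2  42.2] 0.0005
```

{"op": "carry_out", "data": {
  "increments": "0 0 -0.006 0 -0.5 0 0;0 0 -0.012 0 -0.5 0 0;0 0 -0.012 0 0 0 0;0 0 0 -0.03 0 0 0;0 0 0 -0.04 0 0 0;0 0 0 -0.04 0 0 10;0 0 0 -0.04 0 0 10;0 0 0 0 0 0 10;0 0 0 0 0 0 10;0 0 0 0 0 0 10;0 0 0 0 0 0 10;0 0 0 0 0 0 10;0 0 0 0 0 0 10;0 0 0 0 0 0 10"
}}

```text
time_s: 14.78
tool_pos: [0.5355, -0.295, 0.2527]
tool_rot: [-179.5, -1.0, 1.4]
force: [0.1, 0.3, 0.7]
grip_width: 0.0004
```

```bash
python3 look.py 12;  python3 - <<'E'
from plan import *
c=read_camera("wrist"); cv2.imwrite("pics/wrist12.png",c["img"])
E
```

```text
14.775 [ 0.5355 -0.295   0.2527] [-179.5    -1.01    1.39] [0.1 0.3 0.7] [-16.   20.2  53.2  94.1 -17.8  73.8 -48.1] 0.0004
```

View pics/scene12.png

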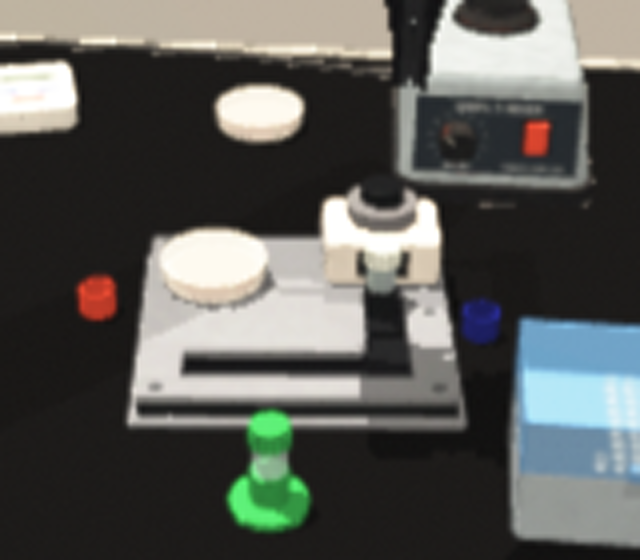

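View pics/wrist12.png

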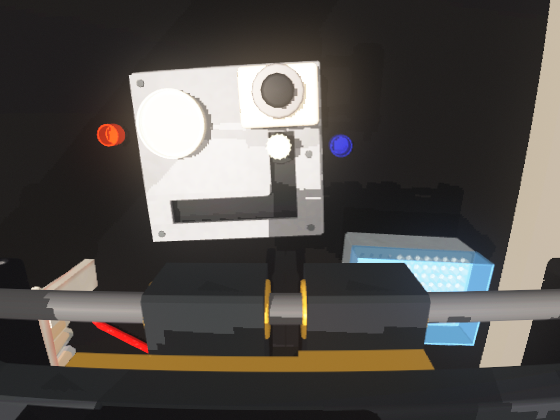

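View pics/top12.png

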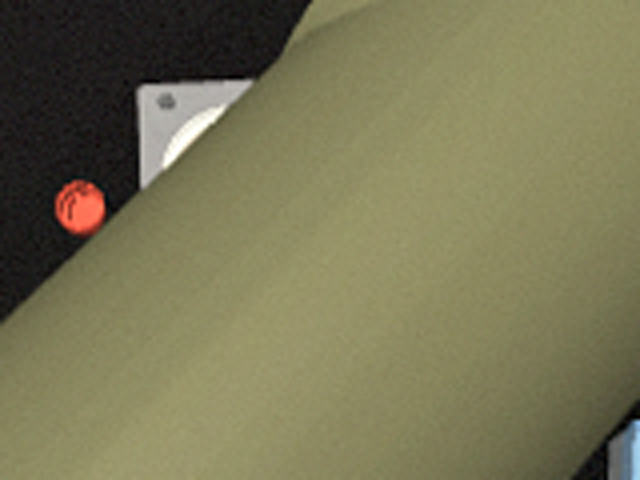

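Run:
```python
from plan import *
p,y=now()
c=read_camera("wrist"); s=read_camera("scene")
cv2.imwrite("pics/wrist13.png",cv2.resize(c["img"][40:260,110:360],None,fx=3,fy=3,interpolation=cv2.INTER_CUBIC))
for m in masks_of("vial",c)[:2]+masks_of("start_button_top",c)[:2]:
    print(m["confidence"],np.round(m["bbox"],1))
```

```text
14.925 [ 0.5356 -0.295   0.2527] [-179.53   -0.97    1.91] [ 0.2 -0.6 -0.4] [-15.9  20.2  53.2  94.1 -17.7  73.8 -47.6] 0.0004
0.88 [268.  132.8 296.8 162.4]
0.59 [262.1  75.3 296.4 107.9]
0.54 [329.5 138.  352.  158.8]
```

View pics/wrist13.png

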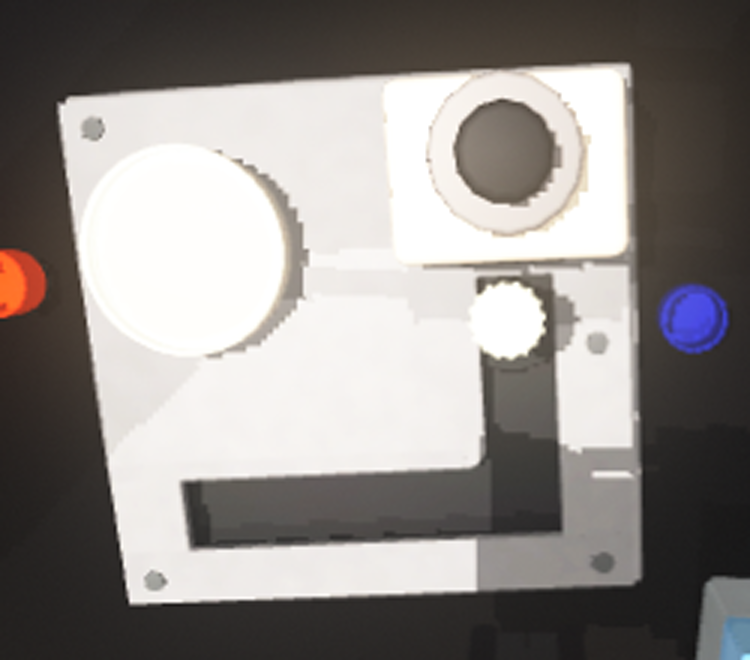

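Run:
```python
from plan import *
from scipy.spatial.transform import Rotation
c=read_camera("wrist"); p,y=now()
P=lambda u,v,z:onz(c,(u+.5)/3-.5+110,(v+.5)/3-.5+40,z)
pts=[((62,100),(84,89)),((630,65),(84,-89)),((562,531),(-57,-62)),((190,549),(-57,64)),((181,482),(-33,64)),((552,275),(29,-62)),((476,278),(29,-38))]
W=np.array([P(*a,.019)[:2] for a,_ in pts]);G=np.array([g for _,g in pts])/1e3
R,_=Rotation.align_vectors(np.c_[W-W.mean(0),0*W[:,0]],np.c_[G-G.mean(0),0*W[:,0]]); M=R.as_matrix()[:2,:2]
t=W.mean(0)-M@G.mean(0); print(t.round(4),R.as_euler('xyz',degrees=True)[2]); print(((G@M.T+t-W)*1e3).round(1).tolist())
for n,a,z in(("vial",(507,320),.058),("but",(504,152),.058),("bezel",(504,153),.052),("boxTL",(385,83),.049),("boxBR",(626,248),.049)):
    w=P(*a,z); print(n,w.round(4),(M.T@(w[:2]-t)*1e3).round(1))
path(p,y,[(.6335,-.2885,.2,4.5)])
```

```text
15.175 [ 0.5359 -0.295   0.2528] [-179.53   -0.97    1.83] [ 0.5 -0.9 -0.1] [-15.9  20.2  53.1  94.  -17.7  73.8 -47.7] 0.0005
[ 0.5676 -0.2409] 4.280283438816689
[[-1.8, 4.3], [-1.9, -3.7], [-1.6, -1.5], [-0.6, 1.6], [0.6, 1.7], [2.7, -1.5], [2.6, -0.8]]
vial [ 0.5877 -0.2865  0.058 ] [ 16.7 -47. ]
but [ 0.6315 -0.2845  0.058 ] [ 60.5 -48.3]
bezel [ 0.6316 -0.2844  0.052 ] [ 60.6 -48.2]
boxTL [ 0.649  -0.2519  0.049 ] [ 80.4 -17.1]
boxBR [ 0.6078 -0.3186  0.049 ] [ 34.3 -80.5]
0 0.0977 -0.0034 0.0528 0 0 -2.7
```

{"op": "carry_out", "data": {
  "increments": "0 0.035 -0.002 0 -0.5 -1 -1.3;0 0.035 -0.002 0.02 0 0 -1.3;0 0.027 -0.001 0.02 0 0 0;0 0 0 0.02 0 0 0;0 0 0 0.02 0 0 0;0 0 0 0.02 0 0 0;0 0 0 0 0 0 0;0 0 0 0 0 0 0"
}}

```text
time_s: 16.18
tool_pos: [0.6326, -0.2868, 0.1502]
tool_rot: [-180.0, -0.0, 4.6]
force: [0.2, 0.6, -0.1]
grip_width: 0.0001
```

```bash
python3 look.py 14;  python3 - <<'E'
from plan import *
p,y=now(); path(p,y,[(.6325,-.287,.138,4.5)])
c=read_camera("wrist"); cv2.imwrite("pics/wrist14.png",c["img"])
t=dict(c)
E
```

```text
16.175 [ 0.6326 -0.2868  0.1502] [-1.7998e+02 -4.0000e-02  4.6000e+00] [ 0.2  0.6 -0.1] [-10.1  35.9  46.3  86.7 -27.   69.  -44.9] 0.0001
16.275 [ 0.6327 -0.2867  0.1503] [-1.7998e+02 -6.0000e-02  4.6100e+00] [-0.3 -0.4  0.1] [-10.1  35.9  46.3  86.6 -27.1  69.  -44.9] 0.0005
0 -0.0002 0.0003 0.0123 0 0 0.1
```

View pics/scene14.png

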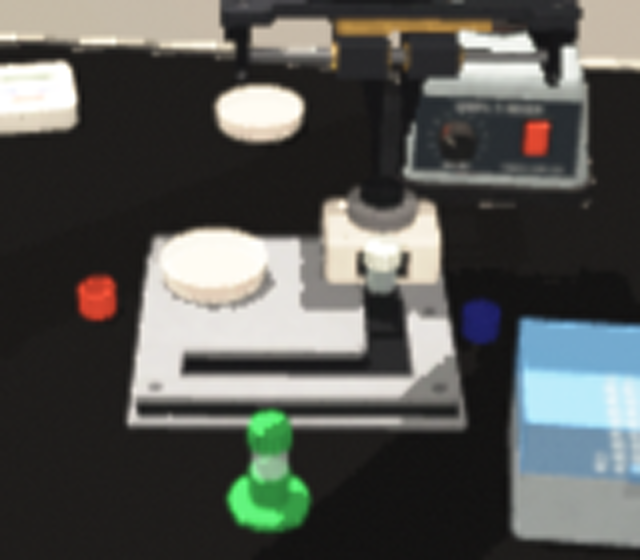

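View pics/wrist14.png

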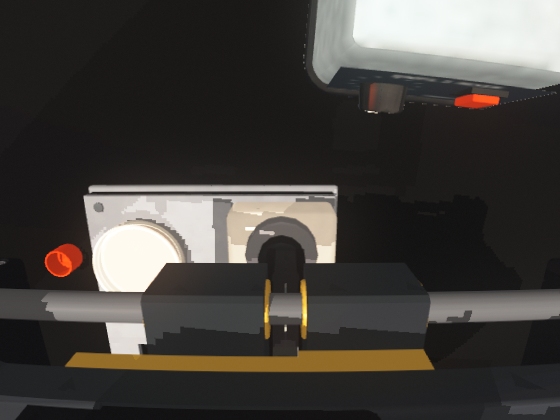

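{"op": "carry_out", "data": {
  "increments": "0 0 0 0.008 0 0 0;0 0 0 0.004 0 0 0;0 0 0 0.003 0 0 0;0 0 0 0 0 0 0"
}}

```text
time_s: 16.82
tool_pos: [0.6335, -0.2869, 0.1365]
tool_rot: [180.0, -0.2, 4.6]
force: [-1.0, 1.1, 2.9]
grip_width: 0.0003
```

{"op": "carry_out", "data": {
  "increments": "0 0 0 0.002 0 0 0;0 0 0 0.002 0 0 0"
}}

```text
time_s: 17.08
tool_pos: [0.6336, -0.287, 0.135]
tool_rot: [-180.0, -0.2, 4.7]
force: [-5.4, 5.0, 16.4]
grip_width: 0.0007
```

Run:
```python
from plan import *
p,y=now()
s=read_camera("scene"); cv2.imwrite("pics/scene15.png",cv2.resize(s["img"][130:250,250:370],None,fx=5,fy=5,interpolation=cv2.INTER_CUBIC))
c=read_camera("wrist"); cv2.imwrite("pics/wrist15.png",c["img"]); now()
```

```text
17.075 [ 0.6336 -0.287   0.135 ] [-179.96   -0.23    4.65] [-5.4  5.  16.4] [ -9.7  36.8  45.7  87.3 -27.8  67.6 -44.4] 0.0007
17.175 [ 0.6336 -0.287   0.135 ] [-179.95   -0.23    4.65] [-5.2  3.5 12.1] [ -9.7  36.8  45.7  87.3 -27.8  67.6 -44.4] 0.0006
```

View pics/scene15.png

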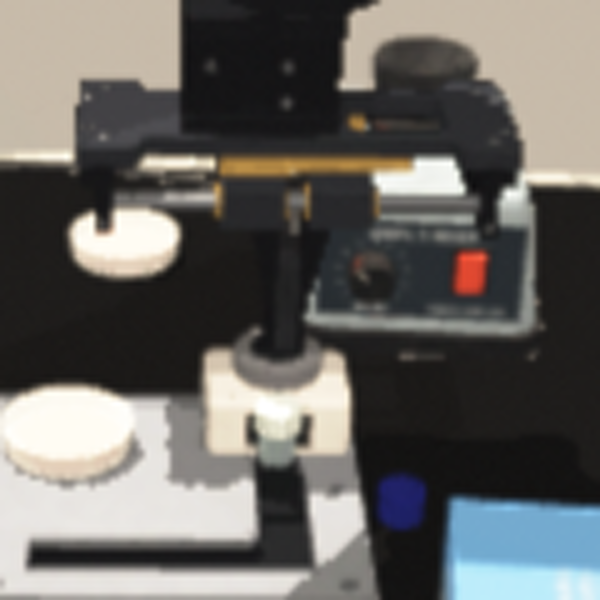

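View pics/wrist15.png

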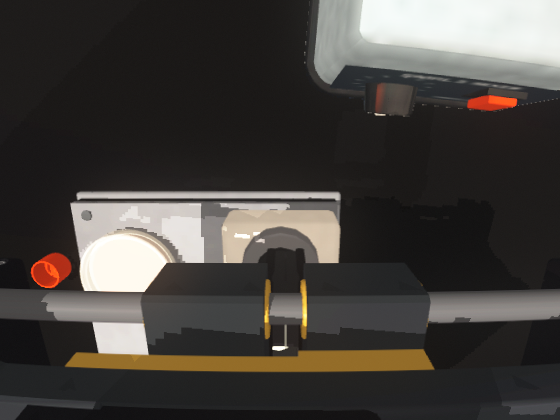

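Run:
```python
from h import *
t=read_camera("top"); s=read_camera("scene")
i=cv2.imread("pics/scene0.png")[185:225,280:330]; j=cv2.imread("pics/top0.png")[140:185,300:350]
cv2.imwrite("pics/b.png",np.hstack([cv2.resize(i,(400,320),interpolation=cv2.INTER_CUBIC),cv2.resize(j,(356,320),interpolation=cv2.INTER_CUBIC)]))
# scene projection for (x,y)=(.633,-.2875) at heights
for z in (.049,.055,.06,.065,.07,.075): print(z,np.round(proj(s,[.633,-.2875,z]),1),np.round(proj(t,[.633,-.2875,z]),1), np.round(proj(s,[.620,-.2875,z]),1),np.round(proj(s,[.646,-.2875,z]),1))
```

```text
0.049 [305.7 203.4] [324.9 155.2] [305.6 206.3] [305.8 200.7]
0.055 [305.8 201.2] [325.2 154.3] [305.7 204. ] [305.9 198.5]
0.06 [305.9 199.4] [325.4 153.5] [305.8 202.2] [306.  196.6]
0.065 [306.  197.5] [325.7 152.8] [305.9 200.3] [306.1 194.7]
0.07 [306.1 195.6] [325.9 152. ] [306.  198.4] [306.1 192.9]
0.075 [306.1 193.7] [326.2 151.2] [306.1 196.5] [306.2 191. ]
```

View pics/b.png

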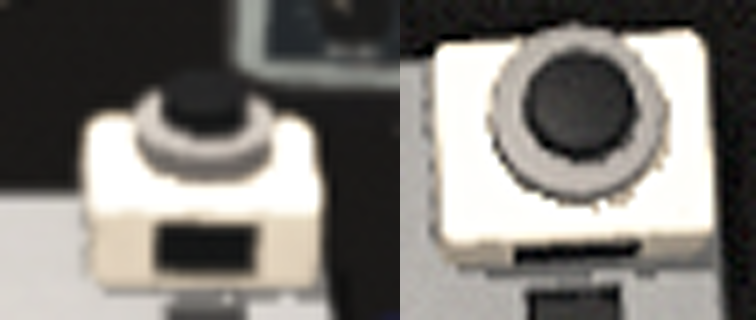

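{"op": "carry_out", "data": {
  "increments": "0 0 0 0.003 0 0 0;0 0 0 0.002 0 0 0;0 0 0 0 0 0 0"
}}

```text
time_s: 17.65
tool_pos: [0.6334, -0.2871, 0.1359]
tool_rot: [-179.8, -0.3, 4.7]
force: [-2.4, 0.5, 3.3]
grip_width: 0.0
```

{"op": "carry_out", "data": {
  "increments": "0 0 0 -0.001 0 0 0;0 0 0 0 0 0 0;0 0 0 0 0 0 0"
}}

```text
time_s: 18.02
tool_pos: [0.6335, -0.2871, 0.1368]
tool_rot: [-179.8, -0.3, 4.7]
force: [-1.1, 0.9, 3.2]
grip_width: 0.0004
```

{"op": "carry_out", "data": {
  "increments": "0 0 0 -0.001 0 0 0;0 0 0 0 0 0 0;0 0 0 0 0 0 0"
}}

```text
time_s: 18.4
tool_pos: [0.6334, -0.2871, 0.1374]
tool_rot: [-179.8, -0.3, 4.7]
force: [-0.9, 0.7, 2.1]
grip_width: 0.0005
```

{"op": "carry_out", "data": {
  "increments": "0 0 0 -0.001 0 0 0;0 0 0 0 0 0 0;0 0 0 0 0 0 0"
}}

```text
time_s: 18.77
tool_pos: [0.6334, -0.2871, 0.1383]
tool_rot: [-179.8, -0.3, 4.7]
force: [-0.9, 0.5, 2.3]
grip_width: 0.0
```

{"op": "carry_out", "data": {
  "increments": "0 0 0 -0.001 0 0 0;0 0 0 0 0 0 0;0 0 0 0 0 0 0"
}}

```text
time_s: 19.15
tool_pos: [0.6335, -0.2871, 0.1392]
tool_rot: [-179.8, -0.3, 4.7]
force: [-1.5, -0.1, 2.2]
grip_width: 0.0004
```

{"op": "carry_out", "data": {
  "increments": "0 0 0 -0.001 0 0 0;0 0 0 0 0 0 0;0 0 0 0 0 0 0"
}}

```text
time_s: 19.52
tool_pos: [0.6335, -0.2871, 0.1401]
tool_rot: [-179.8, -0.3, 4.7]
force: [-1.5, 0.1, 1.2]
grip_width: 0.0005
```

{"op": "carry_out", "data": {
  "increments": "0 0 0 -0.001 0 0 0;0 0 0 0 0 0 0;0 0 0 0 0 0 0"
}}

```text
time_s: 19.9
tool_pos: [0.6335, -0.2871, 0.141]
tool_rot: [-179.8, -0.3, 4.7]
force: [-0.7, 0.8, 1.0]
grip_width: 0.0003
```

{"op": "carry_out", "data": {
  "increments": "0 0 0 -0.001 0 0 0;0 0 0 0 0 0 0;0 0 0 0 0 0 0"
}}

```text
time_s: 20.27
tool_pos: [0.6335, -0.287, 0.1416]
tool_rot: [-179.9, -0.3, 4.7]
force: [-0.7, -0.4, -0.3]
grip_width: 0.0005
```

{"op": "carry_out", "data": {
  "increments": "0 0 0 -0.02 0 0 0;0 0 0 -0.04 0 0 0;0 0 0 -0.05 0 0 0;0 -0.05 0 -0.02 0 0 0;0 -0.05 0 0 0 0 0;0 0 0 0 0 0 0;0 0 0 0 0 0 0;0 0 0 0 0 0 0"
}}

```text
time_s: 21.28
tool_pos: [0.5327, -0.2977, 0.2842]
tool_rot: [179.9, -0.8, 4.6]
force: [-0.1, -0.4, 0.3]
grip_width: 0.0006
```

```bash
python3 look.py 16;  python3 - <<'E'
from plan import *
p,y=now()
c=read_camera("wrist"); cv2.imwrite("pics/wrist16.png",cv2.resize(c["img"][40:260,110:360],None,fx=3,fy=3,interpolation=cv2.INTER_CUBIC))
E
```

```text
21.275 [ 0.5327 -0.2977  0.2842] [179.94  -0.82   4.65] [-0.1 -0.4  0.3] [-16.6  18.5  53.8  91.9 -15.8  76.7 -46. ] 0.0006
21.375 [ 0.5329 -0.2974  0.2838] [179.94  -0.79   4.68] [-0.2 -0.4 -0.4] [-16.6  18.6  53.8  91.9 -15.8  76.7 -46. ] 0.0006
```

View pics/scene16.png

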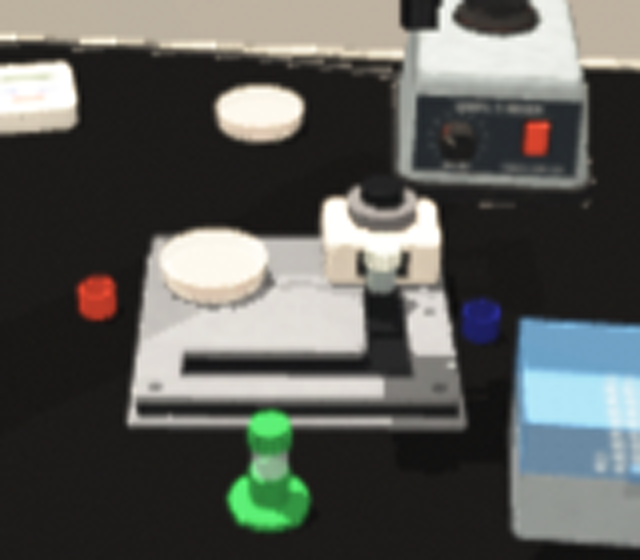

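View pics/wrist16.png

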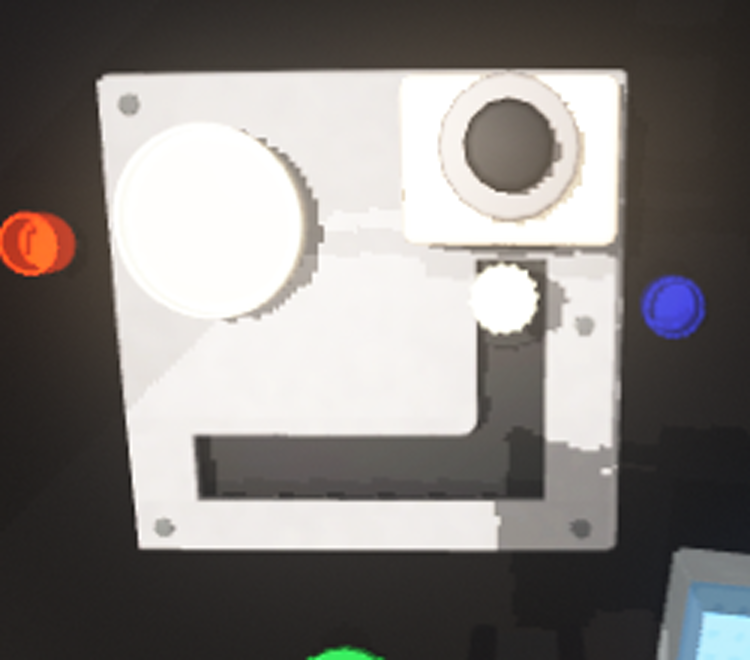

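The wrist crop shows the vial cap at (504,299), against the end of the slot. The button at (510,145) is up, and the dish, caps and tip box are where they were. The arm is clear, so I'm handing in.

```bash
python3 -c "
from cell import *
print(sign_off())"
```

```text
the job is handed in; nothing more can be done
None
```

I pushed the white-capped vial with the closed fingers down the long leg to the corner, then along the short leg to its end. I then pressed the reader's button, released it, backed the arm clear and handed in at about 21.4 s. No verdict was reported, so everything below is from my own checks.

- **Corner:** I judged this from where the fingers stopped, which puts the vial at about y = -50 mm in the guide frame. The wrist picture agrees, but the vial was partly hidden behind the gripper.
- **End of slot:** the push stalled against the end of the slot at about 5 N. A wrist picture before pressing put the vial at x ≈ 16.7 mm, y ≈ -47 mm in the guide frame, where the seat is at 17, -50. In the last pictures it still stands upright there.
- **Button:** contact force rose to 16 N at the bottom, well above the 4 N the button takes. On release it fell from 3.3 N to 0 over about 6 mm. The last picture shows the button up.
- **Other things:** the dish, both caps and the tip box look unmoved in the pictures, though I did not re-measure them. The force at the end was about zero.

**Disagreements:**
- Wrist pictures taken while the arm was still settling put things about 10 mm off in y. I discarded them, and settled pictures agreed with the top camera to 2–4 mm.
- On the short leg there was one brief 12 N reading, gone 0.3 s later with the vial still moving freely.
- The button's top turned out at about 71 mm, higher than I had assumed.

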